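# Feed a coupling carrier past the drop gate

### The job

Load the carrier of couplings into the press's infeed track: press the treadle plate down with one fingertip to lift the spring gate, and keep it held down while you push the carrier by its push plate, with the other finger, all the way along the track to the end stop; then let go, so that the gate drops shut into the gap in front of the push plate. Only push: do not lift or tip the carrier, do not run it into the gate or let the gate come down on the carrier or its couplings, and leave the other things on the bench alone.

Things in the scene. Friction and masses are not known exactly. Their poses are not given: they have to be found in the camera images.
- station: Infeed track fixed to the bench: steel base plate 106 x 362 mm, 6 mm thick; two guide rails, inner faces at x = +-31 mm, tops 26 mm above the bench; open entry at y = -226 mm. Origin on the bench, on the centre line under the gate leaf; x points across the track away from the robot, y along it in the feed direction (to the robot's left), z up.
- gate_angle (a joint): Angle of the rocker shaft that carries gate leaf and treadle: 0 = gate shut, 0.72 rad (stop) = fully open. A torsion spring shuts it again when released; 4 to 8 N down on the treadle hold it open. From 0.5 rad the leaf clears the carrier and its couplings.
- leaf_edge (a point): Lower free corner of the steel gate leaf, 4 mm thick, across the track at station y = 0. Shut, the leaf reaches from the shaft to x = +13 mm, lower edge 20 mm above the bench: it blocks the carrier's front wall and cannot be pushed open along the track. Fully open its free end stands 86 mm above the bench.
- gate: The gate: rocker shaft, leaf and treadle plate in one piece of steel. Origin on the shaft axis at the leaf: station x = -47, y = 0, 46 mm above the bench. The 10 mm shaft runs along y above the rail on the robot's side; its bearings (57 mm high) stand at station y = +17 and -215 mm.
- end_stop (a point): Middle of the face of the steel stop bar that closes the track, at station y = +119 mm; its top is 36 mm above the bench.
- treadle_mid (a point): Middle of the top face of the steel treadle plate on the robot's side, station y = -207 to -18 mm, 32 to 92 mm out from the shaft axis. Gate shut: it slopes up and outward at 43 degrees, outer edge at station x = -114 mm, 109 mm above the bench. Pressed right down: about level, top face 49 to 51 mm above the bench, station x = -79 to -139 mm.
- carrier: Loose black carrier, 56 mm wide (x), 134 mm long (y), 0.2 to 0.4 kg plus three couplings, lying between the rails. Origin at the centre of its underside, y to the front. Front wall at y = +67 mm, 26 mm high; three V nests; their rear wall at y = -43 mm; an 18 mm open gap; the push plate. At the end stop its origin is at station y = +52 mm and the gate leaf is over the gap.
- push_plate (a point): Centre line of the rear face of the carrier's aluminium push plate, 40 mm above the carrier's underside (46 mm above the bench). The plate is 56 mm wide and 6 mm thick, its top 64 mm above the carrier's underside (70 mm above the bench); push it towards +y.
- nest0 (a point): Axis point of the rear V nest of the carrier, where the middle of a coupling belongs.
- nest1 (a point): The same for the middle nest.
- nest2 (a point): The same for the front nest.
- part0_mid (a point): Middle of the loose white zinc coupling (25 x 29 x 48 mm, 0.12 kg, hexagon at one end) lying across the rear nest; its top is about 38 mm above the bench.
- part1_mid (a point): The same for the coupling in the middle nest.
- part2_mid (a point): The same for the coupling in the front nest.
- sealant: Bystander: red bottle with a pointed black cap, 26 x 46 x 118 mm, standing behind the track.
- spare_a: Bystander: coupling 48 mm high, standing behind the track.
- spare_b: Bystander: coupling 48 mm high, standing on the robot's side of the track beyond the treadle's left end.
- tape_roll: Bystander: roll of tape, 68 mm across, 19 mm high, on the robot's side of the track.
- plug_gauge: Bystander: plug gauge, 22 x 99 mm, lying farther back between the press and the grey tray.
- hex_key: Bystander: hex key, 32 x 104 mm, 8 mm thick, lying in front of the track's entry.
- part0: The coupling of point part0_mid; origin at the centre of its plain end face (the end without the hexagon, away from the robot), z along its axis towards the hexagon.
- part1: The coupling of point part1_mid; origin at the centre of its plain end face (the end without the hexagon, away from the robot), z along its axis towards the hexagon.
- part2: The coupling of point part2_mid; origin at the centre of its plain end face (the end without the hexagon, away from the robot), z along its axis towards the hexagon.

How it is judged:
By the outcome, as a careful person would: the job done as asked, in the order asked, and still so for the second after the job is handed in, with the robot touching nothing.
It also fails if it takes over 40 s, if anything falls off the work surface, if the arm or the gripper's body presses on something with over 40 N, if the wrist force passes 120 N, or if a joint passes its speed limit or range.

### The arm

A 6-joint arm with a two-finger parallel gripper is mounted at the origin on a cart in front of the work surface, level with it; the furniture and walls round the work are solid. World frame = base frame: x ahead of the robot, y to its left, z up, the work surface at z = 0. Lengths are in m, angles in rad, forces in N, time in s.
With the tool pointing down it reaches from about 0.35 to 0.975 m from the base axis. Payload 4.9 kg.
Tool frame: the origin (TCP) lies midway between the tips of the shut fingers; the grasp point (between the pads) lies 19 mm behind it (ctrl.tcp_to_grasp is the distance from the TCP to the grasp point, in m); z points along the fingers, y is the line along which they close (so a half turn about z gives the same grasp; the last joint's range is limited). The gripper opens to 85 mm and grips with 20 to 120 N. Pads are 22 mm wide; open, the fingers measure 114 mm over their backs; the gripper's body (76 mm by 85 mm) begins 54 mm behind the grasp point. The pads swing forward as they close: fully open they stand 13 mm farther back than shut.
Start: joints at [0.99, 0.053, 1.613, -0, 1.476, -0.119], TCP at [0.278, 0.56, 0.231] pointing down, gripper open.
Joint ranges: [-3.01, 3.01], [-1.01, 2.22], [0.06, 2.58], [-1.02, 4.17], [0.09, 2.62], [-3.14, 3.14]. Speed limits (rad/s): [2.57, 2.57, 3.14, 3.14, 3.14, 3.14].

### API

Orientations are given as a rotation vector (axis times angle).
In Python, from station import ctrl, viewer, finish_job gives the robot as it stands (ctrl), with the cameras (viewer) and the job as plain functions.
- The arm moves only by the shell command python3 jog.py 'ROWS' [FORCE]. ROWS is a JSON list that holds a single list of rows (three levels of brackets), with 1 to 20 rows, each of 7 numbers: the finger opening in m, then dx, dy, dz in m, then a rotation vector rx, ry, rz in rad; each row is the pose to reach, as a shift and turn from the pose commanded when the command began, along the tool's axes at that moment; what a row does not reach only later rows make up. A row lasts 1/12 s, in which the tool goes at most 0.0417 m and 0.125 rad, less where a joint would pass 70% of its speed; a pose out of reach is approached as far as the arm can. The fingers move at their own pace and stop on an object; FORCE is the grip in N (left out, the last holds). Time passes only in rows, so rows that do not move let the fingers close. It prints the time, the measured TCP pose, the force, the opening and the grip force at its end. Input that does not fit is refused with a message, and nothing moves.
- ctrl.get_obs(): the state, without advancing time (a new reading comes with each control period).
- viewer.get_image(name): name is "scene" or "top"; returns the picture (384x512x3 uint8, red, green, blue); there is no depth.
- viewer.camera_params(name): a dict with "fx", "fy", "cx", "cy" (pixels), "T" (4x4, takes a point from camera to world coordinates). Camera axes: x right, y down, z forward; pixel columns grow to the right and rows downward; lengths in m; the calibration is good to about 2 mm. A picture is of the moment at which its call begins. camera_params takes no time and is no camera call.
- finish_job(): hands the job in; it is judged then, once.
The state is a dict: "t": time; "q": joint angles; "dq": joint speeds; "effort": joint torques, N m; "tool_pos": TCP position; "tool_rot": TCP orientation; "contact_force": force on the tool from outside, world axes, zero at the start; "wrist_torque": the same for the moment, N m; "opening": finger opening in m; "grip_force": force on a finger pad.
Only numpy, scipy, OpenCV 4.12 (cv2) and the standard library are available. Lean on these libraries where they do the work, as an engineer would, in place of code of your own. Each camera call takes 0.05 s, during which the arm holds its last target. There are 200 camera calls.

## Working session

There is one attempt and no reset: what is moved stays moved. The work goes in short steps, Python scripts to look and compute and a shell command to move; the robot and the scene stay as the last step left them, time stands still between calls to the robot, and variables do not carry over. Pictures are saved under pics/ and viewed, at most 10 in all, crops included, and the job is handed in when it is done.

```bash
ls; mkdir -p pics
python3 - <<'E'
from station import ctrl, viewer, finish_job
import cv2
for n in("scene","top"):
    im=viewer.get_image(n); cv2.imwrite(f"pics/{n}0.png",cv2.resize(im[:,:,::-1],(800,600),interpolation=cv2.INTER_CUBIC))
    p=viewer.camera_params(n); print(n,p["fx"],p["fy"],p["cx"],p["cy"]);print(p["T"].round(4))
o=ctrl.get_obs();print(o["t"],o["tool_pos"],o["tool_rot"],o["opening"])
E
```

```text
jog.py
pics
station.py
scene 420.5114694236826 420.5114694236826 260.60189303296994 192.96523415332396
[[ 0.6272 -0.3452  0.6982 -0.0237]
 [-0.7786 -0.2532  0.5742 -0.6596]
 [-0.0215 -0.9037 -0.4276  0.4719]
 [ 0.      0.      0.      1.    ]]
top 473.81431867016596 473.81431867016596 255.3950495833096 184.99730214921146
[[ 8.6300e-02 -9.7020e-01  2.2620e-01  3.9140e-01]
 [-9.9630e-01 -8.4000e-02  1.9700e-02 -1.1980e-01]
 [-2.0000e-04 -2.2710e-01 -9.7390e-01  1.0331e+00]
 [ 0.0000e+00  0.0000e+00  0.0000e+00  1.0000e+00]]
0.1 [0.27815796 0.5590646  0.23017779] [-7.18804379e-01 -3.05759251e+00  2.75824043e-03] 0.08545938555603888
```

View pics/scene0.png

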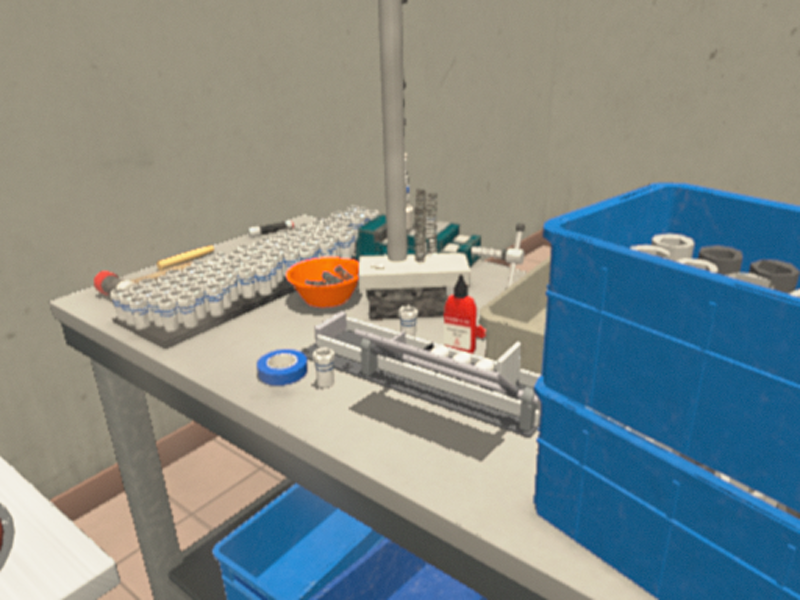

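View pics/top0.png

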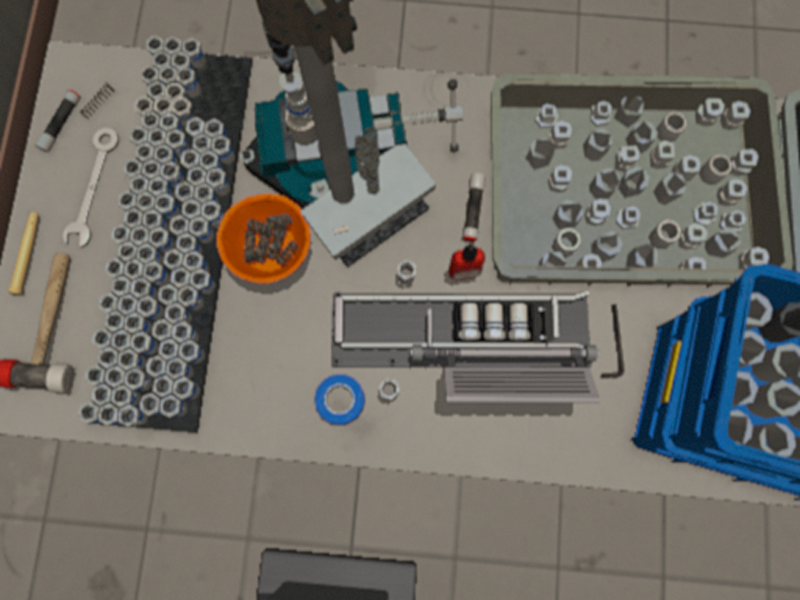

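The top view shows the track from about (335,365) to (590,295), the carrier with three couplings at (455–555,320), the gate leaf at (430,325), and the treadle at (445–595,385). I'll enlarge the track in both views.

Run:
```python
from station import ctrl, viewer, finish_job
import cv2
a=viewer.get_image("top")[:,:,::-1]; b=viewer.get_image("scene")[:,:,::-1]
cv2.imwrite("pics/raw_top.png",a);cv2.imwrite("pics/raw_scene.png",b)
cv2.imwrite("pics/topz.png",cv2.resize(a[175:275,200:400],(800,400),interpolation=cv2.INTER_CUBIC))
cv2.imwrite("pics/scenez.png",cv2.resize(b[180:300,190:350],(800,600),interpolation=cv2.INTER_CUBIC))
```

```text
(no output)
```

View pics/topz.png

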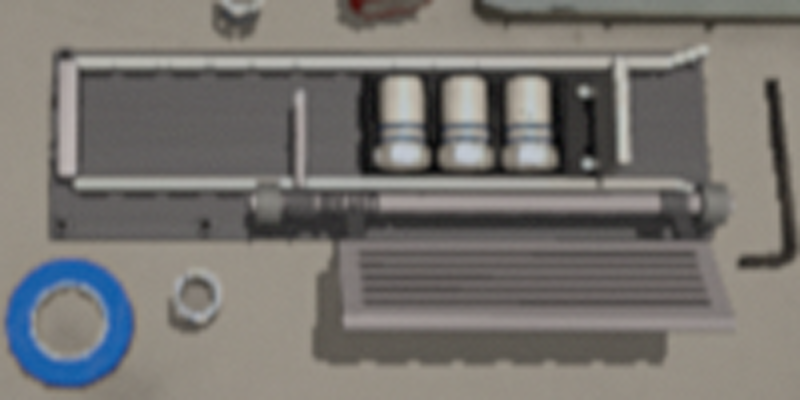

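View pics/scenez.png

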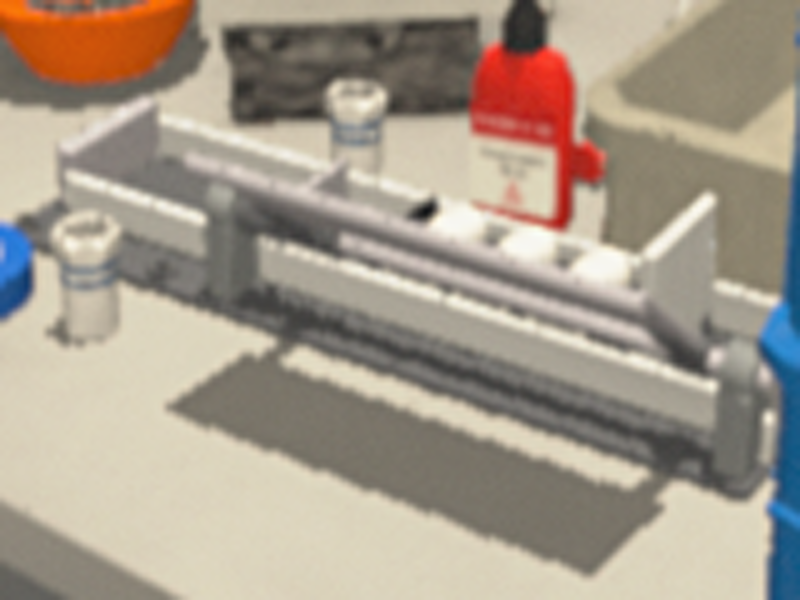

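Crop of the top view (4x): base plate corners at (54,50) and (50,238); stop face at u≈78; leaf at u≈298, v 90–185; push plate top at u 615–630, v 58–163; bearings at (267,200) and (713,203); treadle outer edge from (345,325) to (735,325). The scene crop (5x) shows the push plate's top corners at (712,197) and (645,262).

```bash
cat > h.py <<'E'
from station import ctrl, viewer, finish_job
import numpy as np
def ray(n,uv):
    p=viewer.camera_params(n);T=p["T"]
    d=T[:3,:3]@np.array([(uv[0]-p["cx"])/p["fx"],(uv[1]-p["cy"])/p["fy"],1]);return T[:3,3],d/np.linalg.norm(d)
def plane(n,uv,z):
    o,d=ray(n,uv);return o+d*(z-o[2])/d[2]
def tri(a,b):
    o1,d1=ray("top",a);o2,d2=ray("scene",b)
    s=np.linalg.lstsq(np.c_[d1,-d2],o2-o1,rcond=None)[0]
    p,q=o1+s[0]*d1,o2+s[1]*d2
    return (p+q)/2,np.linalg.norm(p-q)
def top(u,v): return (200+u/4-.4,175+v/4-.4)
def sc(u,v): return (190+u/5-.4,180+v/5-.4)
E
python3 - <<'E'
from h import *
np.set_printoptions(precision=4,suppress=True)
for k,u,v,z in[("base FL",54,50,.006),("base NL",50,238,.006),("base FR",709,52,.006),("stop far",78,58,.036),("stop near",76,177,.036),
 ("rail far end in z26 L",80,69,.026),("rail far R",660,67,.026),("rail near inner L",80,178,.026),("rail near inner R",600,178,.026),
 ("brgL",267,200,.057),("brgR",713,203,.057),
 ("pp far rear",631,58,.07),("pp near rear",631,164,.07),("tre outL",345,328,.109),("tre outR",735,328,.109),("leaf end",298,90,.05),("leaf root",300,184,.05),
 ("tape c",70,323,.01),("spare_b top",197,298,.048)]:
    print(k,plane("top",top(u,v),z))
print(tri(top(630,58),sc(714,195)),tri(top(630,164),sc(646,262)))
print("stop top far",tri(top(62,58),sc(155,97)), "spare_b",tri(top(197,296),sc(86,222)))
E
```

```text
base FL [ 0.6171 -0.0057  0.006 ]
base NL [ 0.5127 -0.0147  0.006 ]
base FR [ 0.6474 -0.3685  0.006 ]
stop far [ 0.6072 -0.0224  0.036 ]
stop near [ 0.5427 -0.0281  0.036 ]
rail far end in z26 L [ 0.6034 -0.0232  0.026 ]
rail far R [ 0.6317 -0.3373  0.026 ]
rail near inner L [ 0.5438 -0.0294  0.026 ]
rail near inner R [ 0.5679 -0.3073  0.026 ]
brgL [ 0.5361 -0.13    0.057 ]
brgR [ 0.5544 -0.3605  0.057 ]
pp far rear [ 0.6247 -0.3126  0.07  ]
pp near rear [ 0.5688 -0.3147  0.07  ]
tre outL [ 0.4695 -0.1721  0.109 ]
tre outR [ 0.4857 -0.36    0.109 ]
leaf end [ 0.597  -0.1416  0.05  ]
leaf root [ 0.547  -0.1466  0.05  ]
tape c [ 0.4678 -0.0307  0.01  ]
spare_b top [ 0.4834 -0.0981  0.048 ]
(array([ 0.623 , -0.3103,  0.072 ]), np.float64(0.0034748544532932054)) (array([ 0.568 , -0.3132,  0.0687]), np.float64(0.003114480400924459))
stop top far (array([ 0.6081, -0.0146,  0.0337]), np.float64(0.003047810023844412)) spare_b (array([ 0.4841, -0.0981,  0.0506]), np.float64(2.210098334256231e-05))
```

```bash
cat >> h.py <<'E'
from scipy.spatial.transform import Rotation as R
A=.085;ey=np.array([-np.sin(A),np.cos(A),0]);ex=np.array([np.cos(A),np.sin(A),0]);O=np.array([.584,-.143,0])
def goal(x,y,z,sign):
    "shift and turn in tool axes to station pose; tool y = sign*ex"
    o=ctrl.get_obs();Rt=R.from_rotvec(o["tool_rot"]);Y=sign*ex;Z=np.array([0,0,-1.])
    Rg=R.from_matrix(np.c_[np.cross(Y,Z),Y,Z])
    w=O+ex*x+ey*y+[0,0,z]
    return Rt.inv().apply(w-o["tool_pos"]),(Rt.inv()*Rg).as_rotvec(),w
def st():
    o=ctrl.get_obs();d=o["tool_pos"]-O
    return [round(float(v),4) for v in(d@ex,d@ey,d[2])],o["contact_force"].round(1),o["q"].round(2)
E
python3 - <<'E'
from h import *
np.set_printoptions(precision=4,suppress=True)
for s in(1,-1):print(goal(-.047,-.192,.2,s))
print(R.from_rotvec(ctrl.get_obs()["tool_rot"]).as_matrix())
k=1.5625
print("crate",tri((750/k,270/k),(665/k,185/k)),tri((720/k,415/k),(548/k,232/k)))
for z in(0,.15,.3):print(plane("top",(640/k,440/k),z),plane("top",(692/k,320/k),z))
E
```

```text
(array([-0.6463, -0.6808,  0.0313]), array([-0.0013,  0.0006,  1.024 ]), array([ 0.5535, -0.3383,  0.2   ]))
(array([-0.6463, -0.6808,  0.0313]), array([-0.0006, -0.0015, -2.1176]), array([ 0.5535, -0.3383,  0.2   ]))
[[-0.8952  0.4456 -0.0007]
 [ 0.4456  0.8952 -0.0011]
 [ 0.0001 -0.0013 -1.    ]]
crate (array([ 0.6131, -0.4615,  0.2976]), np.float64(0.0010100911788638272)) (array([ 0.4595, -0.4261,  0.2892]), np.float64(0.01528950779063979))
[ 0.4486 -0.4455  0.    ] [ 0.6223 -0.5169  0.    ]
[ 0.4403 -0.3982  0.15  ] [ 0.5888 -0.4592  0.15  ]
[ 0.432  -0.3509  0.3   ] [ 0.5553 -0.4016  0.3   ]
```

```bash
python3 jog.py '[[[0.085,-0.2,-0.2,0,0,0,0.4],[0.085,-0.2,-0.2,0,0,0,0.4],[0.085,-0.2,-0.2,0,0,0,0.4],[0.085,-0.2,-0.2,0,0,0,0.4],[0.085,-0.2,-0.2,0,0,0,0.4],[0.085,-0.2,-0.2,0,0,0,0.4],[0.085,-0.2,-0.2,0,0,0,0.4],[0.085,-0.645,-0.68,0,0,0,1.024],[0.085,-0.645,-0.68,0,0,0,1.024],[0.085,-0.645,-0.68,0,0,0,1.024],[0.085,-0.645,-0.68,0,0,0,1.024],[0.085,-0.645,-0.68,0,0,0,1.024],[0.085,-0.645,-0.68,0,0,0,1.024],[0.085,-0.645,-0.68,0,0,0,1.024],[0.085,-0.645,-0.68,0,0,0,1.024],[0.085,-0.645,-0.68,0,0,0,1.024],[0.085,-0.645,-0.68,0,0,0,1.024],[0.085,-0.645,-0.68,0,0,0,1.024],[0.085,-0.645,-0.68,0,0,0,1.024],[0.085,-0.645,-0.68,0,0,0,1.024]]]'
python3 - <<'E'
from h import *
print(goal(-.047,-.190,.17,1),st())
E
```

```text
t: 1.87
tool_pos: [0.5211, -0.2305, 0.2311]
tool_rot: [-2.126, -2.313, -0.0]
contact_force: [0.7, 0.2, 0.4]
opening: 0.0851
grip_force: 0.0
(array([-0.1081421 ,  0.02313997,  0.06103997]), array([-5.91440132e-05, -2.22483800e-04, -5.50652322e-04]), array([ 0.55330025, -0.33630423,  0.17      ])) ([-0.0701, -0.0819, 0.2311], array([0.7, 0.2, 0.4]), array([-0.55, -0.08,  1.74,  0.  ,  1.48, -0.63]))
```

```bash
python3 jog.py '[[[0.085,-0.108,0.023,0,0,0,0],[0.085,-0.108,0.023,0,0,0,0],[0.085,-0.108,0.023,0,0,0,0],[0.085,-0.108,0.023,0.06,0,0,0],[0.085,-0.108,0.023,0.06,0,0,0],[0.085,-0.108,0.023,0.06,0,0,0]]]'
python3 - <<'E'
from h import *
import cv2
print(goal(-.047,-.190,.105,1),st())
a=viewer.get_image("top")[:,:,::-1]; b=viewer.get_image("scene")[:,:,::-1]
c=cv2.resize(a[140:280,200:420],(800,509),interpolation=cv2.INTER_CUBIC)
d=cv2.resize(b[100:310,200:400],(571,600),interpolation=cv2.INTER_CUBIC)
cv2.imwrite("pics/s2.png",np.hstack([cv2.resize(c,(400,255)),cv2.resize(d,(380,255*2))[:255]]) if 0 else d)
cv2.imwrite("pics/t2.png",c)
E
```

```text
t: 2.37
tool_pos: [0.5502, -0.3325, 0.1643]
tool_rot: [-2.119, -2.304, 0.001]
contact_force: [-0.6, 0.4, 0.2]
opening: 0.0849
grip_force: 0.0
(array([-0.00450187,  0.00327863,  0.05927894]), array([-0.00835438, -0.00768413, -0.00101064]), array([ 0.55330025, -0.33630423,  0.105     ])) ([-0.0498, -0.186, 0.1643], array([-0.6,  0.4,  0.2]), array([-0.66,  0.15,  1.62, -0.  ,  1.38, -0.74]))
```

View pics/s2.png

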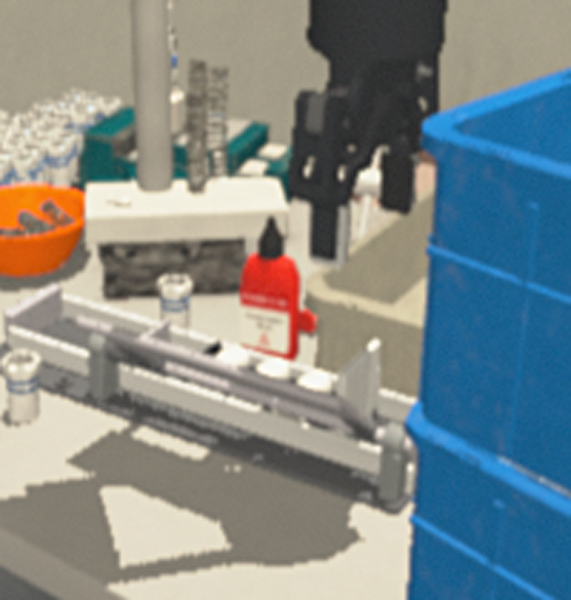

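The fingers (near tip ≈ (325,260) in the crop) hang beside the push plate (372,345) and clear of the blue crate. Going down to just above the treadle.

```bash
python3 jog.py '[[[0.085,0,0,0.05,0,0,0],[0.085,0,0,0.05,0,0,0],[0.085,0,0,0.05,0,0,0],[0.085,0,0,0.05,0,0,0]]]'
python3 - <<'E'
from h import *
import cv2
p=O+ex*-.0995+ey*-.186; o,d=ray("scene",(313.8,191)); s=np.linalg.lstsq(d[:2,None],(p-o)[:2],rcond=None)[0]; print("tip z",o+s*d,p)
print(goal(-.047,-.190,.105,1),st())
a=viewer.get_image("top")[:,:,::-1]
cv2.imwrite("pics/t3.png",cv2.resize(a[160:270,240:400],(800,550),interpolation=cv2.INTER_CUBIC))
E
```

```text
t: 2.8
tool_pos: [0.5536, -0.3339, 0.1227]
tool_rot: [2.124, 2.314, 0.0]
contact_force: [-0.5, -0.8, 1.2]
opening: 0.0852
grip_force: 0.0
tip z [ 0.5014906  -0.33814893  0.18473806] [ 0.5006502 -0.3367758  0.       ]
(array([-0.00234364, -0.00051394,  0.01770244]), array([0.00063678, 0.00057654, 0.00049757]), array([ 0.55330025, -0.33630423,  0.105     ])) ([-0.0465, -0.1876, 0.1227], array([-0.5, -0.8,  1.2]), array([-0.66,  0.19,  1.65,  0.  ,  1.3 , -0.74]))
```

View pics/t3.png

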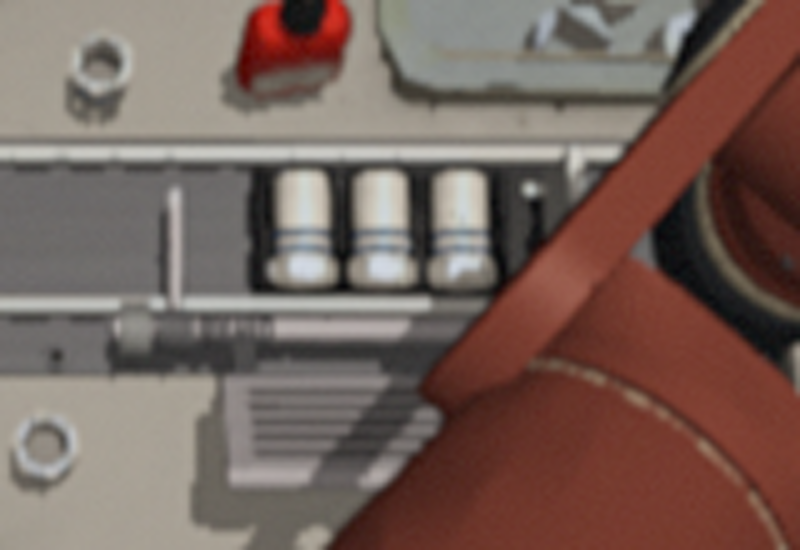

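The top view shows the arm over the push plate; gate leaf (175,245) is shut and the carrier is unmoved. Pressing the treadle in steps.

```bash
python3 jog.py '[[[0.085,-0.002,0,0.02,0,0,0],[0.085,-0.002,0,0.035,0,0,0],[0.085,-0.002,0,0.045,0,0,0],[0.085,-0.002,0,0.055,0,0,0],[0.085,-0.002,0,0.055,0,0,0],[0.085,-0.002,0,0.055,0,0,0]]]'
python3 - <<'E'
from h import *
import cv2
print(st(),ctrl.get_obs()["wrist_torque"])
cv2.imwrite("pics/raw4.png",viewer.get_image("scene")[:,:,::-1])
E
```

```text
t: 3.35
tool_pos: [0.5541, -0.3361, 0.0667]
tool_rot: [2.124, 2.313, 0.002]
contact_force: [3.2, 0.3, 2.5]
opening: 0.0848
grip_force: 1.4
([-0.0462, -0.1899, 0.0667], array([3.2, 0.3, 2.5]), array([-0.66,  0.25,  1.68,  0.  ,  1.21, -0.75])) [ 0.04220548 -0.37414932 -0.03655224]
```

```bash
python3 jog.py '[[[0.085,0,0,0.01,0,0,0],[0.085,0,0,0.02,0,0,0],[0.085,0,0,0.025,0,0,0],[0.085,0,0,0.025,0,0,0],[0.085,0,0,0.025,0,0,0]]]'
python3 - <<'E'
from h import *
import cv2
print(st())
b=viewer.get_image("scene")[:,:,::-1]
cv2.imwrite("pics/s5.png",cv2.resize(b[170:300,190:350],(738,600),interpolation=cv2.INTER_CUBIC))
E
```

```text
t: 3.82
tool_pos: [0.5532, -0.3372, 0.0426]
tool_rot: [2.124, 2.314, -0.003]
contact_force: [-1.4, -0.6, 5.7]
opening: 0.0848
grip_force: 2.7
([-0.0472, -0.1909, 0.0426], array([-1.4, -0.6,  5.7]), array([-0.66,  0.28,  1.69, -0.  ,  1.17, -0.75]))
```

View pics/s5.png

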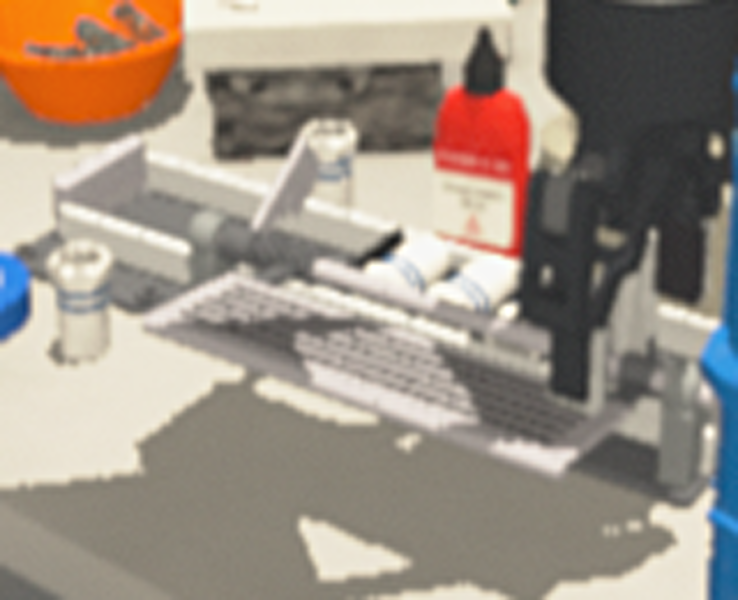

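The treadle is nearly level and the leaf's free end (305,135) stands well up. I'll press the last few mm and watch the force.

```bash
python3 jog.py '[[[0.085,0,0,0.003,0,0,0],[0.085,0,0,0.005,0,0,0],[0.085,0,0,0.005,0,0,0]]]'
python3 -c "
from h import *
print(st())"
```

```text
t: 4.12
tool_pos: [0.5529, -0.3372, 0.0377]
tool_rot: [2.124, 2.314, -0.004]
contact_force: [-3.5, -1.0, 6.4]
opening: 0.085
grip_force: 3.0
([-0.0474, -0.1909, 0.0377], array([-3.5, -1. ,  6.4]), array([-0.66,  0.29,  1.69, -0.  ,  1.16, -0.75]))
```

```bash
python3 jog.py '[[[0.085,0.004,0,0.001,0,0,0],[0.085,0.007,0,0.001,0,0,0],[0.085,0.01,0,0.001,0,0,0],[0.085,0.013,0,0.001,0,0,0],[0.085,0.016,0,0.001,0,0,0],[0.085,0.02,0,0.001,0,0,0],[0.085,0.025,0,0.001,0,0,0],[0.085,0.03,0,0.001,0,0,0],[0.085,0.035,0,0.001,0,0,0],[0.085,0.04,0,0.001,0,0,0]]]'
python3 -c "
from h import *
print(st())"
```

```text
t: 4.95
tool_pos: [0.5516, -0.2997, 0.0384]
tool_rot: [2.119, 2.308, -0.005]
contact_force: [0.9, -8.1, 3.5]
opening: 0.0848
grip_force: 4.9
([-0.0456, -0.1534, 0.0384], array([ 0.9, -8.1,  3.5]), array([-0.61,  0.24,  1.75, -0.  ,  1.15, -0.7 ]))
```

```bash
python3 jog.py '[[[0.085,0.005,0,0.001,0,0,0],[0.085,0.01,0,0.001,0,0,0],[0.085,0.015,0,0.001,0,0,0],[0.085,0.02,0,0.001,0,0,0],[0.085,0.025,0,0.001,0,0,0],[0.085,0.03,0,0.001,0,0,0],[0.085,0.035,0,0.001,0,0,0],[0.085,0.04,0,0.001,0,0,0],[0.085,0.045,0,0.001,0,0,0],[0.085,0.05,0,0.001,0,0,0]]]'
python3 - <<'E'
from h import *
import cv2
print(st())
b=viewer.get_image("scene")[:,:,::-1]; a=viewer.get_image("top")[:,:,::-1]
cv2.imwrite("pics/s6.png",np.hstack([cv2.resize(b[170:300,190:350],(480,390),interpolation=cv2.INTER_CUBIC),cv2.resize(a[160:290,210:310],(300,390),interpolation=cv2.INTER_CUBIC)]))
E
```

```text
t: 5.78
tool_pos: [0.5482, -0.2504, 0.0381]
tool_rot: [2.118, 2.306, -0.004]
contact_force: [1.6, -9.4, 5.8]
opening: 0.0848
grip_force: 5.6
([-0.0448, -0.104, 0.0381], array([ 1.6, -9.4,  5.8]), array([-0.55,  0.19,  1.81, -0.01,  1.13, -0.63]))
```

View pics/s6.png

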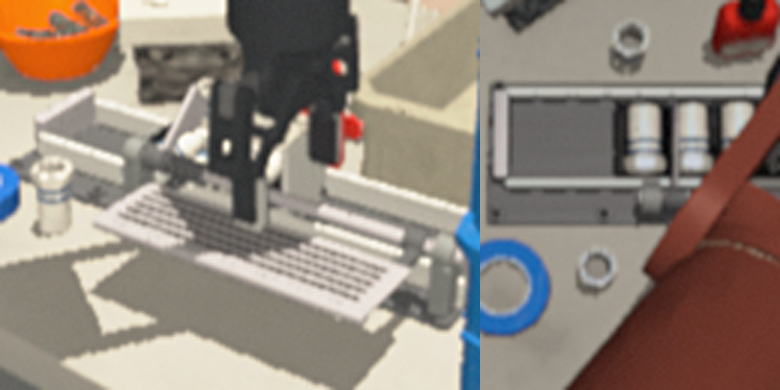

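The gate is still up, the treadle level, and the carrier front (615,140 in the right crop) has passed under the leaf with its couplings seated. Continuing.

```bash
python3 jog.py '[[[0.085,0.005,0,0.001,0,0,0],[0.085,0.01,0,0.001,0,0,0],[0.085,0.015,0,0.001,0,0,0],[0.085,0.02,0,0.001,0,0,0],[0.085,0.025,0,0.001,0,0,0],[0.085,0.03,0,0.001,0,0,0],[0.085,0.035,0,0.001,0,0,0],[0.085,0.04,0,0.001,0,0,0],[0.085,0.045,0,0.001,0,0,0],[0.085,0.05,0,0.001,0,0,0],[0.085,0.054,0,0.001,0,0,0],[0.085,0.058,0,0.001,0,0,0],[0.085,0.062,0,0.001,0,0,0],[0.085,0.065,0,0.001,0,0,0],[0.085,0.068,0,0.001,0,0,0]]]'
python3 -c "
from h import *
print(st())"
```

```text
t: 7.13
tool_pos: [0.5435, -0.1831, 0.038]
tool_rot: [2.116, 2.305, -0.003]
contact_force: [1.7, -10.9, 8.3]
opening: 0.0851
grip_force: 6.4
([-0.0438, -0.0365, 0.038], array([  1.7, -10.9,   8.3]), array([-0.45,  0.12,  1.88, -0.01,  1.12, -0.53]))
```

```bash
python3 jog.py '[[[0.085,0.002,0,0,0,0,0],[0.085,0.004,0,0,0,0,0],[0.085,0.006,0,0,0,0,0],[0.085,0.008,0,0,0,0,0]]]'
python3 -c "
from h import *
print(st())"
python3 jog.py '[[[0.085,0.001,0,0,0,0,0],[0.085,0.002,0,0,0,0,0]]]'
python3 -c "
from h import *
print(st())"
```

```text
t: 7.47
tool_pos: [0.5428, -0.1752, 0.0379]
tool_rot: [2.117, 2.305, -0.003]
contact_force: [1.0, -11.5, 8.9]
opening: 0.0849
grip_force: 6.4
([-0.0437, -0.0286, 0.0379], array([  1. , -11.5,   8.9]), array([-0.44,  0.12,  1.89, -0.01,  1.12, -0.52]))
t: 7.63
tool_pos: [0.5427, -0.1735, 0.038]
tool_rot: [2.116, 2.304, -0.003]
contact_force: [1.2, -14.3, 7.7]
opening: 0.0853
grip_force: 8.4
([-0.0437, -0.0269, 0.038], array([  1.2, -14.3,   7.7]), array([-0.44,  0.12,  1.89, -0.01,  1.12, -0.52]))
```

```bash
for i in 1; do python3 jog.py '[[[0.085,0.001,0,0,0,0,0],[0.085,0.002,0,0,0,0,0]]]'; done
python3 - <<'E'
from h import *
import cv2
print(st())
a=viewer.get_image("top")[:,:,::-1];b=viewer.get_image("scene")[:,:,::-1]
cv2.imwrite("pics/t7.png",np.hstack([cv2.resize(a[180:250,205:285],(480,420),interpolation=cv2.INTER_CUBIC),cv2.resize(b[180:250,195:245],(300,420),interpolation=cv2.INTER_CUBIC)]))
E
```

```text
t: 7.8
tool_pos: [0.5427, -0.1734, 0.0382]
tool_rot: [2.115, 2.302, -0.007]
contact_force: [0.9, -20.4, 7.5]
opening: 0.0844
grip_force: 10.6
([-0.0437, -0.0268, 0.0382], array([  0.9, -20.4,   7.5]), array([-0.44,  0.11,  1.89, -0.01,  1.12, -0.52]))
```

View pics/t7.png

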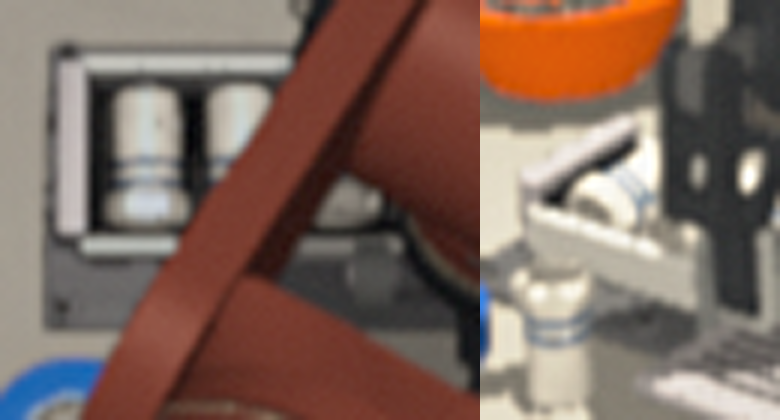

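Position has stalled at the predicted −0.026 while the force climbs, and the carrier lies against the stop bar (90,150). Backing off with the treadle still held.

```bash
python3 jog.py '[[[0.085,-0.004,0,0,0,0,0],[0.085,-0.008,0,0,0,0,0],[0.085,-0.01,0,0,0,0,0],[0.085,-0.01,0,0,0,0,0]]]'
python3 -c "
from h import *
print(st())"
```

```text
t: 8.23
tool_pos: [0.5418, -0.1763, 0.0364]
tool_rot: [2.126, 2.311, 0.006]
contact_force: [2.1, 5.4, 10.5]
opening: 0.0851
grip_force: 5.6
([-0.0448, -0.0296, 0.0364], array([ 2.1,  5.4, 10.5]), array([-0.45,  0.12,  1.89,  0.  ,  1.13, -0.53]))
```

```bash
python3 jog.py '[[[0.085,-0.003,0,0,0,0,0],[0.085,-0.005,0,0,0,0,0],[0.085,-0.005,0,-0.003,0,0,0],[0.085,-0.005,0,-0.007,0,0,0],[0.085,-0.005,0,-0.012,0,0,0],[0.085,-0.005,0,-0.017,0,0,0],[0.085,-0.005,0,-0.022,0,0,0],[0.085,-0.005,0,-0.027,0,0,0],[0.085,-0.005,0,-0.032,0,0,0],[0.085,-0.005,0,-0.037,0,0,0],[0.085,-0.005,0,-0.042,0,0,0],[0.085,-0.005,0,-0.047,0,0,0],[0.085,-0.005,0,-0.052,0,0,0],[0.085,-0.005,0,-0.057,0,0,0],[0.085,-0.005,0,-0.065,0,0,0],[0.085,-0.005,0,-0.08,0,0,0],[0.085,-0.005,0,-0.1,0,0,0],[0.085,-0.005,0,-0.13,0,0,0],[0.085,-0.005,0,-0.16,0,0,0],[0.085,-0.005,0,-0.16,0,0,0]]]'
python3 -c "
from h import *
print(st())"
python3 jog.py '[[[0.085,-0.14,0,-0.02,0,0,0],[0.085,-0.14,0,-0.02,0,0,0],[0.085,-0.14,0,-0.02,0,0,0],[0.085,-0.14,-0.1,-0.02,0,0,0],[0.085,-0.14,-0.1,-0.02,0,0,0],[0.085,-0.14,-0.1,-0.02,0,0,0],[0.085,-0.14,-0.1,-0.02,0,0,0]]]'
python3 - <<'E'
from h import *
import cv2
print(st())
a=viewer.get_image("top")[:,:,::-1];b=viewer.get_image("scene")[:,:,::-1]
cv2.imwrite("pics/t8.png",np.hstack([cv2.resize(a[180:270,200:300],(400,360),interpolation=cv2.INTER_CUBIC),cv2.resize(b[175:280,190:290],(400,360),interpolation=cv2.INTER_CUBIC)]))
E
```

```text
t: 9.9
tool_pos: [0.5432, -0.1831, 0.2012]
tool_rot: [2.118, 2.306, 0.005]
contact_force: [1.1, -0.4, 0.7]
opening: 0.0851
grip_force: 0.0
([-0.0441, -0.0365, 0.2012], array([ 1.1, -0.4,  0.7]), array([-0.45, -0.06,  1.77, -0.  ,  1.41, -0.54]))
t: 10.48
tool_pos: [0.4493, -0.3306, 0.2126]
tool_rot: [-2.128, -2.308, 0.002]
contact_force: [0.2, 0.4, -0.4]
opening: 0.0851
grip_force: 0.0
([-0.1502, -0.1755, 0.2126], array([ 0.2,  0.4, -0.4]), array([-0.77, -0.09,  1.79, -0.  ,  1.45, -0.85]))
```

View pics/t8.png

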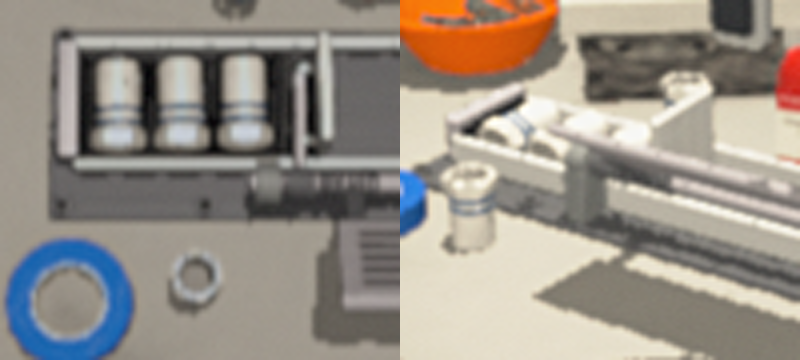

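The carrier's front is against the stop bar (80,100), the leaf (302,115) is shut in the gap ahead of the push plate (325,85), and the treadle is back up. The couplings sit in their nests, the bystanders visible in these crops haven't moved, and the robot is clear.

```bash
python3 -c "
from h import *
print(finish_job())"
```

```text
the job is handed in; nothing more can be done
None
```

The carrier is pushed up to the end stop with its three couplings seated, the gate is shut in the gap in front of the push plate, and the job was handed in at about 10.5 s with the robot clear; no verdict came back.

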